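# Shut the torch's guarded gas levers

### The job

Shut down the bench torch: reach down through the window of the oxygen lever's guard (the lever with the round disc pad) and press it fully down, then do the same with the fuel gas lever (the one with the straight crossbar). Do not touch the guards on the way in or out, do not pull either lever up, and leave the paddle, the jar and the mould where they are; both levers stay fully down at the end.

Things in the scene. Friction and masses are not known exactly. Their poses are not given: they have to be found in the camera images.
- oxygen_guard: Grey guard cage over the oxygen lever, fixed: level top plate 4 mm thick, upper face 116 mm above the bench, on upright bars 13 mm apart. Square window 86 x 86 mm in the plate. Origin on the bench below the window's centre; z up, x towards the lever's hinge. The cage covers x -65 to +105, y -65 to +65 mm.
- oxygen_window (a point): Centre of the window of that guard, level with the plate's upper face (116 mm above the bench); axes as the guard's.
- oxygen_pad (a point): Centre of the upper face of the pad at that lever's end; moves with it. The pad is a plain round metal disc, 38 mm across and 10 mm thick. Within 3 mm of the vertical through the window's centre; at the start 13 to 18 mm below the plate's upper face, fully down about 39 mm below it.
- oxygen_lever (a joint): Angle of that lever, rad: 0 = open, pad end 0.17 rad above level; grows as the pad is pressed; 0.34 = fully down on its stop. Starts at 0 to 0.06. Hinge 75 mm from the pad's centre towards the guard's +x, 85 mm above the bench. Stiff, no spring: about 3 N on the pad moves it and it stays where left. It can be pulled up to -0.10 (not wanted).
- fuel_guard: Grey guard cage over the fuel gas lever, fixed: level top plate 4 mm thick, upper face 116 mm above the bench, on upright bars 13 mm apart. Square window 86 x 86 mm in the plate. Origin on the bench below the window's centre; z up, x towards the lever's hinge. The cage covers x -65 to +105, y -65 to +65 mm.
- fuel_window (a point): Centre of the window of that guard, level with the plate's upper face (116 mm above the bench); axes as the guard's.
- fuel_pad (a point): Centre of the upper face of the pad at that lever's end; moves with it. The pad is a plain straight metal crossbar, 56 mm long across the lever (y), 14 mm wide, 10 mm thick. Within 3 mm of the vertical through the window's centre; at the start 13 to 18 mm below the plate's upper face, fully down about 39 mm below it.
- fuel_lever (a joint): Angle of that lever, rad: 0 = open, pad end 0.17 rad above level; grows as the pad is pressed; 0.34 = fully down on its stop. Starts at 0 to 0.06. Hinge 75 mm from the pad's centre towards the guard's +x, 85 mm above the bench. Stiff, no spring: about 3 N on the pad moves it and it stays where left. It can be pulled up to -0.10 (not wanted).
- paddle: Loose graphite paddle lying on the bench: black blade 85 x 65 x 12 mm with a 125 mm round wooden handle. Origin on the bench; the blade spans x +18 to +103 mm, the handle runs along -x to -107 mm. A bystander.
- jar: Loose closed glass jar, 60 mm wide, 85 mm tall, origin under its centre. A bystander.
- mould: Loose black graphite marble mould, a block 70 x 45 x 30 mm with two round hollows on top, origin under its centre. A bystander.

How it is judged:
On the way, in this order (a step that is already met when the one before it is completed fails the run):
1. the oxygen lever is pressed fully down while the fuel gas lever is still up (value of joint oxygen_lever above 0.3 rad and value of joint fuel_lever below 0.12 rad), for 0.2 s.
2. then the fuel gas lever is pressed fully down (value of joint each of fuel_lever, oxygen_lever above 0.3 rad), for 0.2 s.
At the end, for the whole second after the job is handed in: Both levers are fully down (beyond 0.30 of 0.34 rad) and at rest; paddle, jar and mould are within 15 mm of where they stood (all of step 2 and velocity of joint oxygen_lever between -0.05 and 0.05 rad/s and velocity of joint fuel_lever between -0.05 and 0.05 rad/s and not (distance of paddle from where it was at the start of the episode above 0.015 m) and not (distance of jar from where it was at the start of the episode above 0.015 m) and not (distance of mould from where it was at the start of the episode above 0.015 m)); the robot touches nothing.
It fails at once if the robot touches a guard (more than 0.5 N) (contact force between any of the fingers, the arm and oxygen_guard above 0.5 N or contact force between any of the fingers, the arm and fuel_guard above 0.5 N).
It fails at once if a lever is pulled up (more than 0.05 rad above its open position) (value of joint any of oxygen_lever, fuel_lever below -0.05 rad).
It fails at once if the paddle, the jar or the mould is moved by more than 15 mm or lifted (distance of any of paddle, jar, mould from where it was at the start of the episode above 0.015 m).
It also fails if it takes over 40 s, if anything falls off the work surface, if the arm or the gripper's body presses on something with over 40 N, if the wrist force passes 120 N, or if a joint passes its speed limit or range.

### The arm

A 6-joint arm with a two-finger parallel gripper is mounted at the origin on the work surface. World frame = base frame: x ahead of the robot, y to its left, z up, the work surface at z = 0. Lengths are in m, angles in rad, forces in N, time in s.
With the tool pointing down it reaches from about 0.35 to 0.975 m from the base axis. Payload 17.4 kg.
Tool frame: the origin (TCP) lies midway between the tips of the shut fingers; the grasp point (between the pads) lies 19 mm behind it; z points along the fingers, y is the line along which they close (so a half turn about z gives the same grasp; the last joint's range is limited). The gripper opens to 85 mm and grips with 20 to 120 N. Pads are 22 mm wide; open, the fingers measure 114 mm over their backs; the gripper's body (76 mm by 85 mm) begins 54 mm behind the grasp point. The pads swing forward as they close: fully open they stand 13 mm farther back than shut.
Start: joints at [1.179, 0.116, 1.442, -0, 1.584, -0.038], TCP at [0.234, 0.633, 0.231] pointing down, gripper open.
Joint ranges: [-2.83, 2.83], [-0.83, 2.19], [0.07, 2.5], [-1.14, 4.28], [0.01, 3], [-2.97, 2.97]. Speed limits (rad/s): [1.89, 1.89, 2.22, 3.14, 3.14, 3.14].

### API

Orientations are given as [roll, pitch, yaw] about the fixed x, y, z axes, in that order (R = Rz(yaw) Ry(pitch) Rx(roll)).
In Python, from workcell import state, read_camera, get_calibration, job_done gives the robot as it stands.
- The arm moves only by the tool servo_tool, never from a script. Its argument "increments" is a list of rows, each a list of 3 entries, a list of its own where there are three numbers: the closure, from -1 (fully open) to 1 (shut), so that 0 is half open, then the shift along the tool's x, y, z each as a share of 80 mm, from -1 to 1, then the turn, a rotation vector about the tool's x, y, z each as a share of pi/2 rad, from -1 to 1. A call has 1 to 12 rows; each row is the pose to reach, as a shift and turn from the pose commanded when the call began, along the tool's axes at that moment; what a row does not reach only later rows make up. A row lasts 1/8 s, in which the tool goes at most 62.5 mm and 10.7 degrees, less where a joint would pass 70% of its speed; a pose out of reach is approached as far as the arm can. A call with a number of a shift or a turn outside -1 to 1 is refused whole. A call with a gripper value outside its range is refused whole. The fingers move at their own pace and stop on an object; "squeeze" is the grip in N (left out, the last holds). Time passes only in rows, so rows that repeat a pose let the fingers close. It gives the time, the measured TCP pose, the force, the opening and the grip force at its end, in the units of the state.
- state(): the state, without advancing time (a new reading comes with each control period).
- read_camera(name): name is "scene" or "top" or "wrist"; returns the picture (480x640x3 uint8, blue, green, red); there is no depth.
- get_calibration(name): a dict with "fovy" (degrees; the focal length in pixels is half the picture's height over the tangent of half this angle, whatever the lens; pixels are square), "cx", "cy" (the principal point, pixels), "camera_from_world" (4x4, takes a point from world to camera coordinates). Camera axes: x right, y up, looking along -z (the intrinsics and any distortion apply to the point x, -y, -z); pixel columns grow to the right and rows downward; lengths in m; the calibration is good to about 2 mm. The wrist camera is an equidistant fisheye: a pixel r from the principal point sees the ray r / f radians off the axis. A picture is of the moment at which its call begins: read the wrist's pose just before it. get_calibration takes no time and is no camera call; for the wrist camera it gives the pose at the moment of the call.
- job_done(): hands the job in; it is judged then, once.
The state is a dict: "time": time; "joints": joint angles; "qvel": joint speeds; "tau": joint torques, N m; "tcp_pos": TCP position; "orientation": TCP orientation; "wrist_force": force on the tool from outside, world axes, zero at the start; "torque": the same for the moment, N m; "grip_width": finger opening in m; "gripper_force": force on a finger pad.
Only numpy, scipy, OpenCV 4.12 (cv2) and the standard library are available. Lean on these libraries where they do the work, as an engineer would, in place of code of your own. Each camera call takes 0.05 s, during which the arm holds its last target. There are 200 camera calls.

## Working session

There is one attempt and no reset: what is moved stays moved. The work goes in short steps, Python scripts to look and compute and a tool call to move; the robot and the scene stay as the last step left them, time stands still between calls to the robot, and variables do not carry over. Pictures are saved under pics/ and viewed, at most 10 in all, crops included, and the job is handed in when it is done.

Besides the shell and the picture viewer there is one more tool, called after "Emit:" as name(argument=value, ...), one argument or row to a line, values as JSON. servo_tool: Moves the arm, as the interface text tells. Shift numbers are shares of 80 mm and turn numbers shares of pi/2 rad, none past 1 either way. Its arguments: {"type":"object","properties":{"increments":{"type":"array"},"squeeze":{"type":"number"}},"required":["increments"]}

```bash
mkdir -p pics
python3 - <<'E'
from workcell import *
import cv2
s=state();print(s)
for n in("top","scene"):
    cv2.imwrite(f"pics/{n}0.png",read_camera(n));print(n,get_calibration(n))
E
```

```text
{'time': 0.0, 'joints': array([ 1.17920302e+00,  1.16488411e-01,  1.44226979e+00, -1.05490692e-05,
        1.58399494e+00, -3.77964997e-02]), 'qvel': array([ 0.00201126, -0.00126912,  0.00151032,  0.00078525, -0.00046383,
       -0.00166784]), 'tau': array([-6.38558377e-04, -7.32014465e+01, -6.32464743e+01, -1.90506757e-04,
        6.64034320e-03,  2.61137109e-05]), 'tcp_pos': array([0.23379801, 0.63301349, 0.23055773]), 'orientation': array([-3.14043259e+00, -3.33112539e-05,  2.78779569e+00]), 'wrist_force': array([ 0.11978184, -0.39830636, -0.12549185]), 'torque': array([-0.00846984, -0.0729823 , -0.00161667]), 'gripper_force': 0.0, 'grip_width': 0.08516889839476156}
top {'fovy': 55.7527666007025, 'cx': 320.28256766050424, 'cy': 238.88585275388576, 'camera_from_world': array([[-0.00405748, -0.99994069,  0.01010687,  0.10292248],
       [ 0.98143642, -0.00204402,  0.19177691, -0.55920856],
       [-0.19174488,  0.01069738,  0.9813865 , -0.99619386],
       [ 0.        ,  0.        ,  0.        ,  1.        ]])}
scene {'fovy': 56.32617793225059, 'cx': 324.7626247167523, 'cy': 245.45674311718903, 'camera_from_world': array([[-0.2726451 ,  0.96206001,  0.01025646,  0.02424402],
       [-0.74306109, -0.21732928,  0.63295197,  0.37030626],
       [ 0.61116681,  0.16495008,  0.77412312, -1.36728591],
       [ 0.        ,  0.        ,  0.        ,  1.        ]])}
```

View pics/top0.png

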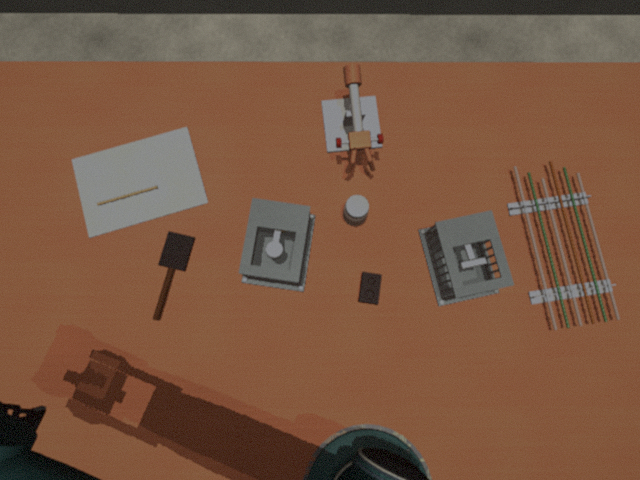

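View pics/scene0.png

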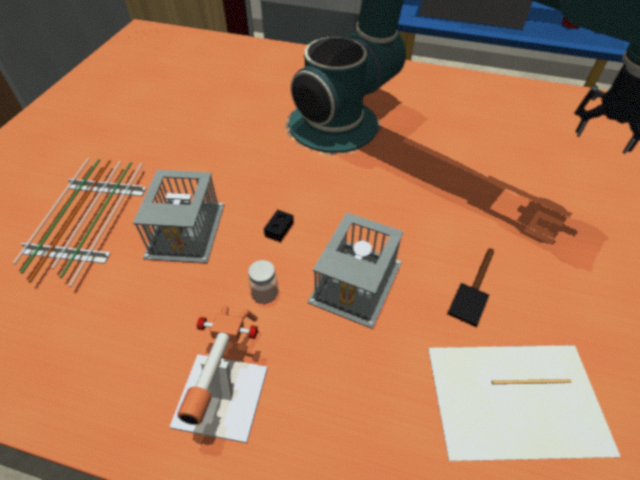

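The top view shows the oxygen guard with its disc near (275,247) and the fuel guard with its crossbar near (473,260). The mould is at (370,288) and the jar at (356,209). I'll enlarge both guards in the two views.

Run:
```python
import cv2,numpy as np
t=cv2.imread("pics/top0.png");s=cv2.imread("pics/scene0.png")
def c(im,x,y,w=100,h=100,k=4):
    return cv2.convertScaleAbs(cv2.resize(im[y:y+h,x:x+w],None,fx=k,fy=k,interpolation=cv2.INTER_CUBIC),alpha=1.3)
cv2.imwrite("pics/topc.png",np.hstack([c(t,230,195,100,120),c(t,415,195,100,120)]))
cv2.imwrite("pics/scenec.png",np.hstack([c(s,308,205,100,120),c(s,130,160,100,120)]))
```

```text
(no output)
```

View pics/topc.png

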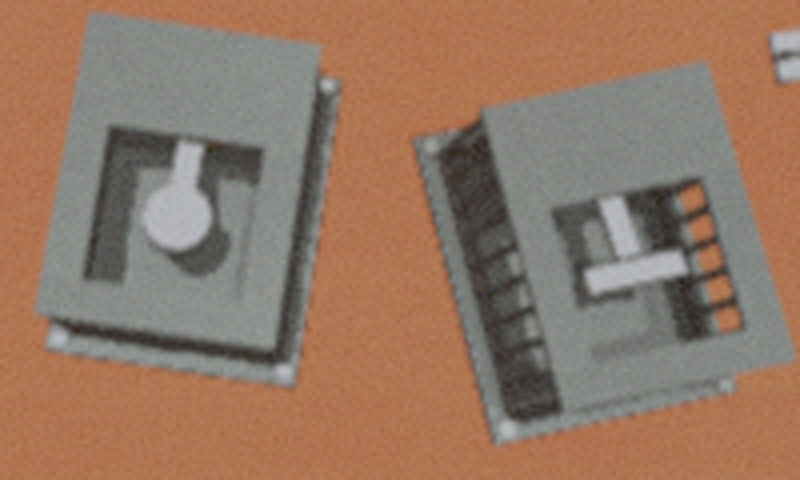

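View pics/scenec.png

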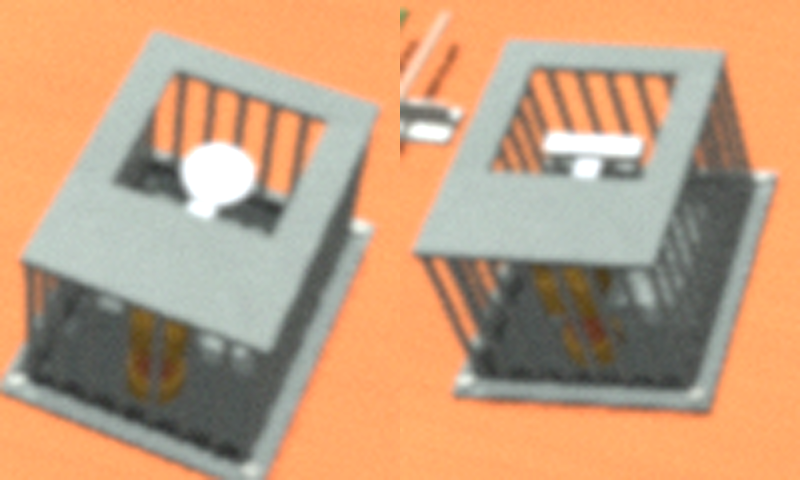

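The crops show both windows and plates clearly, with the hinge side towards world +x. I read the 8 plate and window corners of each guard in both views. Next I'll fit pose and height from them.

```bash
cat > fit.py <<'E'
import numpy as np
from scipy.optimize import least_squares
from workcell import *
cal={n:get_calibration(n) for n in("top","scene")}
def proj(n,P):
    c=cal[n];p=P@c["camera_from_world"][:3,:3].T+c["camera_from_world"][:3,3]
    f=240/np.tan(np.radians(c["fovy"]/2))
    return np.c_[c["cx"]+f*p[:,0]/-p[:,2],c["cy"]-f*p[:,1]/-p[:,2]]
# corners: (+x,+y),(+x,-y),(-x,-y),(-x,+y)
M=np.array([[105,65],[105,-65],[-65,-65],[-65,65],[43,43],[43,-43],[-43,-43],[-43,43]])/1e3
def full(u,x0,y0):return (np.array(u)+.5)/4-.5+[x0,y0]
D={"oxygen":{"top":full([(90,12),(322,45),(276,348),(37,313),(109,127),(264,148),(240,302),(84,278)],230,195),
 "scene":full([(272,350),(22,262),(155,32),(380,105),(274,238),(115,182),(178,72),(326,122)],308,205)},
"fuel":{"top":full([(83,108),(308,62),(395,358),(161,411),(153,208),(302,180),(345,330),(192,362)],415,195),
 "scene":full([(257,265),(15,250),(110,40),(325,52),(240,180),(87,172),(132,68),(276,75)],130,160)}}
def model(q):
    c,s=np.cos(q[3]),np.sin(q[3]);return np.c_[M@np.array([[c,s],[-s,c]])+q[:2],np.full(8,q[2])]
if __name__=="__main__":
  for g,d in D.items():
    for views in(("top",),("scene",),("top","scene")):
      for fixz in (0,1):
        f=lambda q:np.concatenate([(proj(n,model(np.r_[q[:2],.116 if fixz else q[2],q[3]]))-d[n]).ravel() for n in views])
        r=least_squares(f,[.5,0,.116,0]);print(g,views,fixz,r.x.round(4),"rms px",np.sqrt(np.mean(r.fun**2)).round(2),abs(r.fun).max().round(2))
  print(240/np.tan(np.radians(cal['top']['fovy']/2)))
E
python3 fit.py
```

```text
oxygen ('top',) 0 [ 0.5292  0.2042  0.108  -0.146 ] rms px 0.2 0.34
oxygen ('top',) 1 [ 0.5278  0.2034  0.2441 -0.1459] rms px 0.3 0.5
oxygen ('scene',) 0 [ 0.5216  0.2047  0.1067 -0.1411] rms px 0.37 0.67
oxygen ('scene',) 1 [ 0.529   0.2057  0.116  -0.1408] rms px 0.51 0.81
oxygen ('top', 'scene') 0 [ 0.5278  0.2047  0.1139 -0.1431] rms px 0.51 0.94
oxygen ('top', 'scene') 1 [ 0.5282  0.2047  0.3083 -0.143 ] rms px 0.6 0.99
fuel ('top',) 0 [ 0.4978 -0.239   0.1053  0.2018] rms px 0.34 0.74
fuel ('top',) 1 [ 0.4962 -0.2352  0.116   0.2016] rms px 0.46 1.03
fuel ('scene',) 0 [ 0.4883 -0.2418  0.1055  0.2176] rms px 0.41 0.82
fuel ('scene',) 1 [ 0.4971 -0.2342  1.098   0.2184] rms px 0.53 0.9
fuel ('top', 'scene') 0 [ 0.4962 -0.2355  0.1145  0.2091] rms px 0.54 1.24
fuel ('top', 'scene') 1 [ 0.4964 -0.2348  0.117   0.2091] rms px 0.58 1.28
453.73327417378476
```

The two-view fit gives a plate height of about 114–116 mm. The oxygen window is at (0.528, 0.2045) with yaw −0.143, and the fuel window at (0.4964, −0.235) with yaw 0.207. I'll close the fingers, align to the oxygen guard and start over.

Emit:
servo_tool(
  increments=[
    [1, [0, 0, 0], [0, 0, -0.07]],
    [1, [0, 0, 0], [0, 0, -0.134]],
    [1, [0, 0, 0], [0, 0, -0.134]],
    [1, [0, 0, 0], [0, 0, -0.134]],
  ],
  squeeze=30,
)

```text
time: 0.6
tcp_pos: [0.2339, 0.6331, 0.2311]
orientation: [-3.141, -0.0, 2.996]
wrist_force: [-0.8, 0.2, 0.2]
grip_width: 0.0124
gripper_force: 0.0
```

Emit:
servo_tool(
  increments=[
    [1, [-0.44, -0.48, 0], [0, 0, 0]],
    [1, [-0.88, -0.96, 0], [0, 0, 0]],
    [1, [-0.88, -0.96, 0], [0, 0, 0]],
  ],
)

```text
time: 0.98
tcp_pos: [0.2941, 0.5452, 0.2318]
orientation: [3.141, 0.001, 2.994]
wrist_force: [-0.5, 0.9, 0.4]
grip_width: 0.0001
gripper_force: 0.0
```

Emit:
servo_tool(
  increments=[
    [1, [-0.44, -0.48, 0], [0, 0, 0]],
    [1, [-0.88, -0.96, 0], [0, 0, 0]],
    [1, [-0.88, -0.96, 0], [0, 0, 0]],
  ],
)

```text
time: 1.35
tcp_pos: [0.3525, 0.4596, 0.2316]
orientation: [3.141, 0.0, 2.994]
wrist_force: [-0.3, 0.8, 0.0]
grip_width: 0.0002
gripper_force: 0.0
```

Emit:
servo_tool(
  increments=[
    [1, [-0.44, -0.48, 0], [0, 0, 0]],
    [1, [-0.88, -0.96, 0], [0, 0, 0]],
    [1, [-0.88, -0.96, 0], [0, 0, 0]],
  ],
)

```text
time: 1.72
tcp_pos: [0.411, 0.374, 0.2314]
orientation: [3.142, 0.0, 2.995]
wrist_force: [-0.2, 0.4, 0.4]
grip_width: 0.0002
gripper_force: 0.0
```

Emit:
servo_tool(
  increments=[
    [1, [-0.44, -0.48, 0], [0, 0, 0]],
    [1, [-0.88, -0.96, 0], [0, 0, 0]],
    [1, [-0.88, -0.96, 0], [0, 0, 0]],
  ],
)

```text
time: 2.1
tcp_pos: [0.4696, 0.2883, 0.2312]
orientation: [-3.142, -0.0, 2.995]
wrist_force: [0.2, 0.9, 0.3]
grip_width: -0.0
gripper_force: 0.0
```

Emit:
servo_tool(
  increments=[
    [1, [-0.44, -0.48, 0], [0, 0, 0]],
    [1, [-0.88, -0.94, 0], [0, 0, 0]],
    [1, [-0.88, -0.94, 0.4], [0, 0, 0]],
    [1, [-0.88, -0.94, 0.7], [0, 0, 0]],
    [1, [-0.88, -0.94, 0.7], [0, 0, 0]],
  ],
)

```text
time: 2.72
tcp_pos: [0.5266, 0.2059, 0.1736]
orientation: [-3.141, -0.003, 2.999]
wrist_force: [1.0, 0.9, 0.8]
grip_width: -0.0002
gripper_force: 0.0
```

Run:
```python
from workcell import *
import cv2,numpy as np
s=state();print(s["tcp_pos"],s["orientation"])
w=read_camera("wrist");sc=read_camera("scene")
c=cv2.resize(sc[120:320,280:480],(480,480),interpolation=cv2.INTER_CUBIC)
cv2.imwrite("pics/w1.png",cv2.resize(np.hstack([w,np.resize(c,c.shape)]),(800,343)))
cv2.imwrite("pics/w1full.png",w);cv2.imwrite("pics/s1.png",sc)
print(get_calibration("wrist"))
```

```text
[0.5266371  0.20585813 0.17359273] [-3.14057970e+00 -2.95817985e-03  2.99905388e+00]
{'fovy': 65.70646984690485, 'cx': 317.384358877306, 'cy': 237.0507236270738, 'camera_from_world': array([[ 1.40706282e-01,  9.90051378e-01, -1.06318447e-04,
        -2.78447843e-01],
       [-9.46600766e-01,  1.34499607e-01, -2.93013388e-01,
         4.93025837e-01],
       [-2.90084009e-01,  4.13294654e-02,  9.56108332e-01,
        -1.81372214e-01],
       [ 0.00000000e+00,  0.00000000e+00,  0.00000000e+00,
         1.00000000e+00]])}
```

View pics/w1.png

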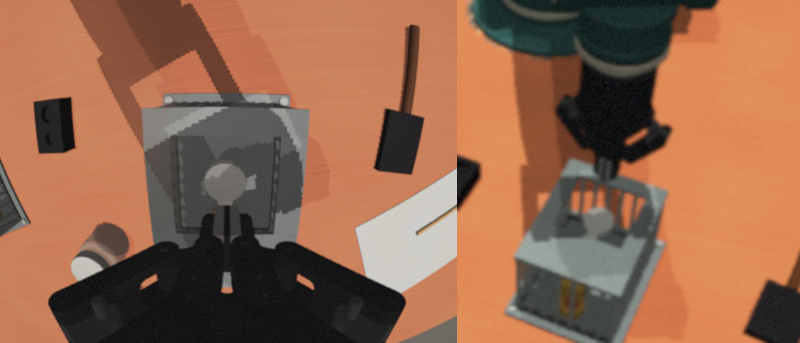

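The wrist view shows the closed fingers centred over the window. The gripper's knuckles bulge outwards above the tips. I'll measure that profile before descending.

Run:
```python
import cv2,numpy as np
from fit import *
sc=cv2.imread("pics/s1.png")
x0,y0,k=310,150,6
c=cv2.resize(sc[y0:y0+90,x0:x0+110],None,fx=k,fy=k,interpolation=cv2.INTER_CUBIC)
c=cv2.convertScaleAbs(c,alpha=1.6,beta=20)
t=np.array([.5266,.2059,.1736]);yt=np.array([.143,.9897,0])
# grid in gripper plane: lateral every 20 mm, height every 20 mm above TCP
for h in range(0,81,20):
  for l in range(-60,61,20):
    p=proj("scene",(t+yt*l/1e3+[0,0,h/1e3])[None])[0]
    q=((p-[x0,y0]+.5)*k-.5).astype(int);cv2.circle(c,tuple(map(int,q)),2,(0,255,255) if l else (0,0,255),-1)
    if l==-60:cv2.putText(c,str(h),tuple(map(int,q)),0,.5,(255,255,255))
cv2.imwrite("pics/s1c.png",c)
```

```text
(no output)
```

View pics/s1c.png

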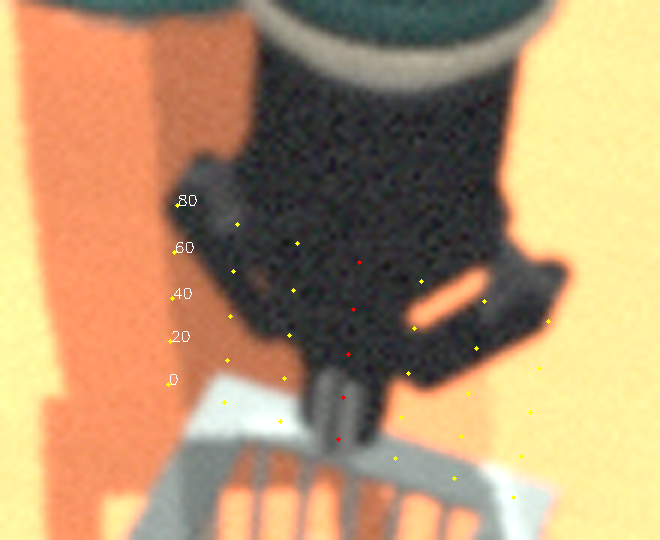

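The profile relative to the TCP is about ±15 mm up to 30 mm height and ±28 mm at about 38 mm. It reaches ±43 mm only at about 50 mm or higher. At full press the plate sits about 39 mm above the tips, so roughly 15 mm clears on each side. Descending.

Emit:
servo_tool(
  increments=[
    [1, [0, 0, 0.25], [0, 0, 0]],
    [1, [0, 0, 0.5], [0, 0, 0]],
    [1, [0, 0, 0.72], [0, 0, 0]],
    [1, [0, 0, 0.72], [0, 0, 0]],
  ],
)

```text
time: 3.32
tcp_pos: [0.5269, 0.2042, 0.1157]
orientation: [-3.14, -0.003, 2.998]
wrist_force: [0.0, 0.8, 0.9]
grip_width: -0.0001
gripper_force: 0.0
```

Emit:
servo_tool(
  increments=[
    [1, [0, 0, 0.08], [0, 0, 0]],
    [1, [0, 0, 0.16], [0, 0, 0]],
    [1, [0, 0, 0.24], [0, 0, 0]],
    [1, [0, 0, 0.32], [0, 0, 0]],
    [1, [0, 0, 0.36], [0, 0, 0]],
    [1, [0, 0, 0.36], [0, 0, 0]],
  ],
)

```text
time: 4.08
tcp_pos: [0.5276, 0.2044, 0.0886]
orientation: [-3.141, -0.0, 2.998]
wrist_force: [-0.3, 0.4, -0.0]
grip_width: 0.0001
gripper_force: 0.0
```

Emit:
servo_tool(
  increments=[
    [1, [0, 0, 0.05], [0, 0, 0]],
    [1, [0, 0, 0.1], [0, 0, 0]],
    [1, [0, 0, 0.12], [0, 0, 0]],
  ],
)

```text
time: 4.45
tcp_pos: [0.5279, 0.2044, 0.0792]
orientation: [3.141, 0.0, 2.998]
wrist_force: [0.9, -1.3, 3.1]
grip_width: 0.0
gripper_force: 1.3
```

Emit:
servo_tool(
  increments=[
    [1, [0, 0, 0.02], [0, 0, 0]],
    [1, [0, 0, 0.04], [0, 0, 0]],
  ],
)

```text
time: 4.7
tcp_pos: [0.5282, 0.2045, 0.0775]
orientation: [3.141, 0.001, 2.998]
wrist_force: [-6.9, -2.7, 23.6]
grip_width: 0.0002
gripper_force: 12.6
```

The force rose to 24 N at z = 0.0775, so the lever is on its stop. I'll hold briefly, then retract straight up.

Emit:
servo_tool(
  increments=[
    [1, [0, 0, 0.01], [0, 0, 0]],
    [1, [0, 0, 0.01], [0, 0, 0]],
    [1, [0, 0, 0.01], [0, 0, 0]],
  ],
)

```text
time: 5.08
tcp_pos: [0.5282, 0.2046, 0.0775]
orientation: [3.141, 0.002, 2.998]
wrist_force: [-7.2, -3.3, 22.9]
grip_width: -0.0
gripper_force: 12.1
```

Emit:
servo_tool(
  increments=[
    [1, [0, 0, -0.15], [0, 0, 0]],
    [1, [0, 0, -0.45], [0, 0, 0]],
    [1, [0, 0, -0.9], [0, 0, 0]],
    [1, [0, 0, -0.9], [0, 0, 0]],
  ],
)

```text
time: 5.58
tcp_pos: [0.5286, 0.2048, 0.1501]
orientation: [3.14, 0.003, 2.998]
wrist_force: [-0.5, -0.2, -0.3]
grip_width: 0.0002
gripper_force: 0.0
```

Emit:
servo_tool(
  increments=[
    [1, [0, 0, -0.4], [0, 0, 0]],
    [1, [0, 0, -0.6], [0, 0, 0]],
    [1, [0, 0, -0.6], [0, 0, 0]],
  ],
)

```text
time: 5.95
tcp_pos: [0.5279, 0.2045, 0.1957]
orientation: [3.141, 0.001, 2.998]
wrist_force: [-0.0, -0.0, -0.8]
grip_width: -0.0004
gripper_force: 0.0
```

Run:
```python
from workcell import *
s=state();print(s["time"],s["tcp_pos"],s["orientation"],s["joints"])
```

```text
5.95 [0.52793332 0.20452883 0.19573934] [3.14105117e+00 1.10313995e-03 2.99828962e+00] [ 3.24561987e-01 -1.10742768e-01  1.72625211e+00 -1.42158648e-05
  1.52485452e+00 -1.10293096e+00]
```

Emit:
servo_tool(
  increments=[
    [1, [-0.03, -0.46, 0], [0, 0, 0]],
    [1, [-0.066, -0.916, 0], [0, 0, 0]],
    [1, [-0.066, -0.916, 0], [0, 0, 0]],
  ],
)

```text
time: 6.32
tcp_pos: [0.522, 0.1295, 0.1939]
orientation: [-3.141, -0.001, 2.996]
wrist_force: [-0.2, 0.3, 0.1]
grip_width: 0.0001
gripper_force: 0.0
```

Emit:
servo_tool(
  increments=[
    [1, [-0.03, -0.46, 0], [0, 0, 0]],
    [1, [-0.066, -0.916, 0], [0, 0, 0]],
    [1, [-0.066, -0.916, 0], [0, 0, 0]],
  ],
)

```text
time: 6.7
tcp_pos: [0.517, 0.0569, 0.1943]
orientation: [-3.141, -0.001, 2.996]
wrist_force: [-0.7, 0.6, -0.1]
grip_width: 0.0005
gripper_force: 0.0
```

Emit:
servo_tool(
  increments=[
    [1, [-0.03, -0.46, 0], [0, 0, 0]],
    [1, [-0.066, -0.916, 0], [0, 0, 0]],
    [1, [-0.066, -0.916, 0], [0, 0, 0]],
  ],
)

```text
time: 7.08
tcp_pos: [0.5119, -0.0159, 0.1945]
orientation: [3.142, -0.001, 2.997]
wrist_force: [-0.0, 0.2, 0.1]
grip_width: 0.0001
gripper_force: 0.0
```

Emit:
servo_tool(
  increments=[
    [1, [-0.03, -0.46, 0], [0, 0, 0]],
    [1, [-0.066, -0.916, 0], [0, 0, 0]],
    [1, [-0.066, -0.916, 0], [0, 0, 0]],
  ],
)

```text
time: 7.45
tcp_pos: [0.5069, -0.0889, 0.1947]
orientation: [3.141, -0.001, 2.997]
wrist_force: [0.1, 0.1, -0.1]
grip_width: 0.0002
gripper_force: 0.0
```

Emit:
servo_tool(
  increments=[
    [1, [-0.03, -0.46, 0], [0, 0, 0]],
    [1, [-0.066, -0.916, 0], [0, 0, 0]],
    [1, [-0.066, -0.916, 0], [0, 0, 0]],
  ],
)

```text
time: 7.82
tcp_pos: [0.5018, -0.1619, 0.1948]
orientation: [3.141, -0.001, 2.997]
wrist_force: [0.0, 1.0, -0.1]
grip_width: 0.0002
gripper_force: 0.0
```

Emit:
servo_tool(
  increments=[
    [1, [-0.03, -0.46, 0], [0, 0, -0.08]],
    [1, [-0.066, -0.916, 0], [0, 0, -0.16]],
    [1, [-0.066, -0.916, 0], [0, 0, -0.2235]],
    [1, [-0.066, -0.916, 0], [0, 0, -0.2235]],
    [1, [-0.066, -0.916, 0], [0, 0, -0.2235]],
  ],
)

```text
time: 8.45
tcp_pos: [0.4967, -0.234, 0.1952]
orientation: [3.141, 0.0, -2.935]
wrist_force: [-0.3, 0.4, 0.3]
grip_width: -0.0001
gripper_force: 0.0
```

Run:
```python
from workcell import *
import cv2,numpy as np
s=state();print(s["tcp_pos"],s["orientation"],s["joints"])
w=read_camera("wrist");sc=read_camera("scene")
c=cv2.resize(sc[60:260,80:280],(480,480),interpolation=cv2.INTER_CUBIC)
d=cv2.resize(sc[190:330,300:440],(480,480),interpolation=cv2.INTER_CUBIC)
cv2.imwrite("pics/w2.png",cv2.resize(np.hstack([w,c,d]),(800,240)))
```

```text
[ 0.49666336 -0.23396822  0.19518071] [ 3.14128198e+00  2.34727722e-05 -2.93486873e+00] [-4.86842994e-01 -1.48168005e-01  1.76097942e+00  2.54130535e-04
  1.52896181e+00 -2.26437390e+00]
```

View pics/w2.png

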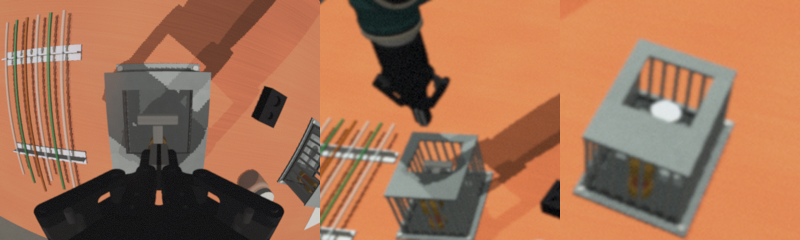

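The oxygen pad now sits low in its cage. The tool is centred on the fuel window, with the crossbar straight below. Descending.

Emit:
servo_tool(
  increments=[
    [1, [0, 0, 0.3], [0, 0, 0]],
    [1, [0, 0, 0.6], [0, 0, 0]],
    [1, [0, 0, 0.85], [0, 0, 0]],
    [1, [0, 0, 0.98], [0, 0, 0]],
    [1, [0, 0, 0.98], [0, 0, 0]],
  ],
)

```text
time: 9.18
tcp_pos: [0.4961, -0.2351, 0.1165]
orientation: [3.141, -0.001, -2.934]
wrist_force: [-0.5, -0.6, 0.8]
grip_width: -0.0001
gripper_force: 0.0
```

Emit:
servo_tool(
  increments=[
    [1, [0, 0, 0.08], [0, 0, 0]],
    [1, [0, 0, 0.16], [0, 0, 0]],
    [1, [0, 0, 0.24], [0, 0, 0]],
    [1, [0, 0, 0.32], [0, 0, 0]],
    [1, [0, 0, 0.4], [0, 0, 0]],
    [1, [0, 0, 0.44], [0, 0, 0]],
  ],
)

```text
time: 9.93
tcp_pos: [0.4962, -0.2353, 0.0814]
orientation: [-3.141, 0.0, -2.934]
wrist_force: [-0.9, 0.1, 3.0]
grip_width: -0.0001
gripper_force: 1.4
```

Emit:
servo_tool(
  increments=[
    [1, [0, 0, 0.02], [0, 0, 0]],
    [1, [0, 0, 0.03], [0, 0, 0]],
  ],
)

```text
time: 10.18
tcp_pos: [0.4963, -0.2353, 0.0794]
orientation: [-3.141, 0.0, -2.934]
wrist_force: [-1.1, -1.5, 2.8]
grip_width: 0.0001
gripper_force: 1.3
```

Emit:
servo_tool(
  increments=[
    [1, [0, 0, 0.02], [0, 0, 0]],
    [1, [0, 0, 0.04], [0, 0, 0]],
    [1, [0, 0, 0.04], [0, 0, 0]],
  ],
)

```text
time: 10.55
tcp_pos: [0.4966, -0.2354, 0.0776]
orientation: [-3.141, 0.001, -2.934]
wrist_force: [-5.9, 2.1, 15.3]
grip_width: 0.0002
gripper_force: 8.1
```

The force rose to 15 N at the same height of 0.0776, so the fuel lever is on its stop too. I'll press slightly more, hold and retract.

Emit:
servo_tool(
  increments=[
    [1, [0, 0, 0.01], [0, 0, 0]],
    [1, [0, 0, 0.01], [0, 0, 0]],
    [1, [0, 0, 0.01], [0, 0, 0]],
  ],
)

```text
time: 10.92
tcp_pos: [0.4967, -0.2355, 0.0774]
orientation: [-3.141, 0.001, -2.934]
wrist_force: [-8.1, 4.0, 22.2]
grip_width: 0.0001
gripper_force: 11.3
```

Emit:
servo_tool(
  increments=[
    [1, [0, 0, -0.15], [0, 0, 0]],
    [1, [0, 0, -0.45], [0, 0, 0]],
    [1, [0, 0, -0.95], [0, 0, 0]],
    [1, [0, 0, -0.95], [0, 0, 0]],
  ],
)

```text
time: 11.42
tcp_pos: [0.4973, -0.2357, 0.1546]
orientation: [-3.139, 0.004, -2.934]
wrist_force: [-0.5, 0.2, -0.2]
grip_width: -0.0004
gripper_force: 0.0
```

Emit:
servo_tool(
  increments=[
    [1, [0, 0, -0.4], [0, 0, 0]],
    [1, [0, 0, -0.8], [0, 0, 0]],
    [1, [0, 0, -0.8], [0, 0, 0]],
    [1, [0, 0, -0.8], [0, 0, 0]],
  ],
)

```text
time: 11.92
tcp_pos: [0.4959, -0.2351, 0.2141]
orientation: [3.141, -0.001, -2.934]
wrist_force: [0.3, 0.0, 0.1]
grip_width: -0.0
gripper_force: 0.0
```

Run:
```python
from workcell import *
import cv2,numpy as np
s=state();print(s["time"],s["tcp_pos"],s["wrist_force"])
w=read_camera("wrist");sc=read_camera("scene")
cv2.imwrite("pics/w3.png",cv2.resize(np.hstack([w[:,:400],cv2.resize(sc[150:350,120:440],(768,480))]),(800,329)))
```

```text
11.925 [ 0.49594799 -0.23508994  0.21405148] [0.28948263 0.019981   0.05472565]
```

View pics/w3.png

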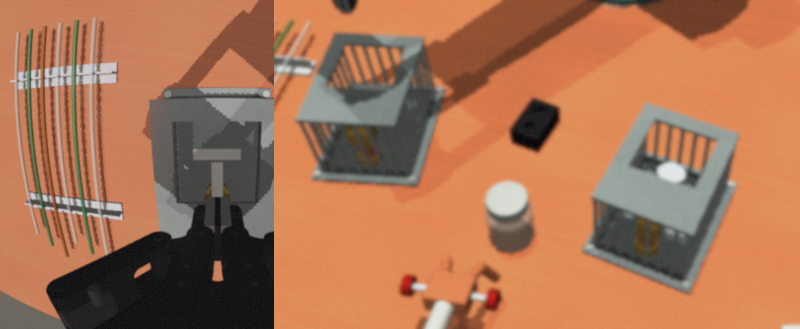

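Both pads sit low in their cages, the jar and mould are undisturbed, and the tool is clear. Handing in.

```bash
python3 -c "
from workcell import *
print(job_done())"
```

```text
the job is handed in; nothing more can be done
None
```

I pressed the oxygen lever and then the fuel gas lever down to their stops, with no sign of guard contact in the force readings, and handed the job in at about 12 s; no verdict came back.

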